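Shut down the slab warmers and sort hot slabs from cold

ROBOT

A 6-joint arm with a two-finger parallel gripper is mounted at the origin on the work surface. World frame = base frame: x ahead of the robot, y to its left, z up, the work surface at z = 0. Lengths are in m, angles in rad, forces in N, time in s.
With the tool pointing down it reaches from about 0.325 to 0.9 m from the base axis. Payload 6.1 kg.
Tool frame: the origin (TCP) lies midway between the tips of the shut fingers; the grasp point (between the pads) lies 19 mm behind it; z points along the fingers, y is the line along which they close (so a half turn about z gives the same grasp; the last joint's range is limited). The gripper opens to 87 mm and grips with 3 to 60 N. Pads are 19 mm wide; open, the fingers measure 117 mm over their backs; the gripper's body (75 mm by 190 mm) begins 51 mm behind the grasp point.
Start: joints at [-1.27, 0.22, 1.526, -0, 1.395, -0.126], TCP at [0.259, -0.569, 0.223] pointing down, gripper open.
Joint ranges: [-2.98, 2.98], [-0.91, 2.08], [0.09, 2.57], [-1.24, 4.39], [0.2, 2.65], [-2.68, 2.68]. Speed limits (rad/s): [2.57, 2.57, 3.01, 3.14, 3.14, 3.14].

INTERFACE

Orientations are given as a unit quaternion [w, x, y, z].
In Python, from workcell import * gives the robot as it stands. The module is installed in compiled form; this text tells all that it offers.
- The arm moves only by the tool move_arm, never from a script. Its argument "steps" is a list of rows, each a list of 3 entries, a list of its own where there are three numbers: the shift along the world's x, y, z each as a share of 0.5 m, from -1 to 1, then the turn, a rotation vector about the world's x, y, z each as a share of 90 degrees, from -1 to 1, then the closure, from -1 (fully open) to 1 (shut). A call has 1 to 8 rows; each row shifts and turns the commanded pose from where the row before left it; what a row does not reach is not made up. A row lasts 1/8 s, in which the tool goes at most 62.5 mm and 10.7 degrees, less where a joint would pass 70% of its speed; a pose out of reach is approached as far as the arm can. A call with a number of a shift or a turn outside -1 to 1 is refused whole. A call with a gripper value outside its range is refused whole. The fingers move at their own pace and stop on an object; "squeeze" is the grip in N (left out, the last holds). Time passes only in rows, so rows that do not move let the fingers close. It gives the time, the measured TCP pose, the force, the opening and the grip force at its end, in the units of the state.
- state(): the state, without advancing time (a new reading comes with each control period).
- snapshot(name): name is "scene" or "top"; returns a dict with "frame" (384x512x3 uint8, red, green, blue), "camera_matrix" (3x3 intrinsics, pixels), "k1" (the pictures are not rectified: a ray, as slopes to the right and down, at radius r is drawn at 1 + k1 r^2 times it, then the intrinsics apply), "extrinsics" (4x4, takes a point from world to camera coordinates). Camera axes: x right, y down, z forward; pixel columns grow to the right and rows downward; lengths in m; the calibration is good to about 2 mm. A picture is of the moment at which its call begins. There is no depth.
- finish_job(): hands the job in; it is judged then, once.
The state is a dict: "t": time; "joint_pos": joint angles; "joint_vel": joint speeds; "tau": joint torques, N m; "eef_pos": TCP position; "orientation": TCP orientation; "wrist_force": force on the tool from outside, world axes, zero at the start; "ft_torque": the same for the moment, N m; "gripper_width": opening from 0.0 (shut) to 1.0 (fully open); "grip_force": force on a finger pad.
Only numpy, scipy, OpenCV 4.12 (cv2) and the standard library are available. Lean on these libraries where they do the work, as an engineer would, in place of code of your own. Each camera call takes 0.05 s, during which the arm holds its last target. There are 200 camera calls.

TASK

The meal is over, so shut down the two slab warmers: one of the two gas knobs is still on, each feeding the warmer it stands in front of. First turn that knob off, until it clicks past its detent (leave the other one off), then slide every soapstone slab up out of its slot and set it down gently, standing in a slot: slabs from the warmer that was on are hot and go into the bare metal cooling rack, slabs from the other warmer go into the yellow carrying rack. Leave the jar, soap dispenser and tongs where they are.

Things in the scene. Friction and masses are not known exactly. Their poses are not given: they have to be found in the camera images.
- warmer_left: fixed slab warmer on the robot's left side: red and steel box 200 (x) by 104 (y) by 80 mm tall with three 13 mm wide slots across its top at x = -60, 0, +60 mm, slot floor 20 mm above its underside; origin at the centre of its underside
- warmer_right: fixed slab warmer on the robot's right side: red and steel box 200 (x) by 104 (y) by 80 mm tall with three 13 mm wide slots across its top at x = -60, 0, +60 mm, slot floor 20 mm above its underside; origin at the centre of its underside
- tap_a: fixed grey gas valve block, 56 x 56 x 95 mm tall, standing 140 mm in front (robot side) of the one warmer that it feeds; origin at the centre of its underside; the black bar knob is on its top
- knob_a_grip (a point): centre of the black knob bar on valve block tap_a, on its vertical turning axis, 122 mm above the work surface; x runs along the bar at the time (46 mm long, 13 mm thick, 30 mm tall, top 130 mm above the work surface)
- knob_a (a joint): angle of the knob on valve block tap_a, growing as it turns clockwise seen from above: -0.02 = on (red pointer towards the red mark, at the robot side), 1.25 = off (towards the white mark); an over-centre detent with its crest at 0.6 rad drives it to one end stop or the other, peak torque about 0.18 N m
- tap_b: fixed grey gas valve block, 56 x 56 x 95 mm tall, standing 140 mm in front (robot side) of the one warmer that it feeds; origin at the centre of its underside; the black bar knob is on its top
- knob_b_grip (a point): centre of the black knob bar on valve block tap_b, on its vertical turning axis, 122 mm above the work surface; x runs along the bar at the time (46 mm long, 13 mm thick, 30 mm tall, top 130 mm above the work surface)
- knob_b (a joint): angle of the knob on valve block tap_b, growing as it turns clockwise seen from above: -0.02 = on (red pointer towards the red mark, at the robot side), 1.25 = off (towards the white mark); an over-centre detent with its crest at 0.6 rad drives it to one end stop or the other, peak torque about 0.18 N m
- cooling_rack: bare metal cooling rack, 204 (x) by 108 (y) by 58 mm tall, 0.9 kg, loose on the work surface; three 28 mm wide slots across it at x = -60, 0, +60 mm, 92 mm long in y, slot floor 8 mm above its underside; origin at the centre of its underside
- carry_rack: yellow plastic carrying rack, 204 (x) by 108 (y) by 58 mm tall, 0.9 kg, loose on the work surface; three 28 mm wide slots across it at x = -60, 0, +60 mm, 92 mm long in y, slot floor 8 mm above its underside; origin at the centre of its underside
- slab_left_1: soapstone warming slab, grey-green, 10 mm thick (its x) by 80 mm wide (its y) by 120 mm tall (its z), 0.27 kg; origin at the centre of its lower edge; at the start it stands upright in a slot of the left warmer, its top 60 mm above the warmer's top, or is absent (None)
- slab_left_2: soapstone warming slab, grey-green, 10 mm thick (its x) by 80 mm wide (its y) by 120 mm tall (its z), 0.27 kg; origin at the centre of its lower edge; at the start it stands upright in a slot of the left warmer, its top 60 mm above the warmer's top, or is absent (None)
- slab_left_3: soapstone warming slab, grey-green, 10 mm thick (its x) by 80 mm wide (its y) by 120 mm tall (its z), 0.27 kg; origin at the centre of its lower edge; at the start it stands upright in a slot of the left warmer, its top 60 mm above the warmer's top, or is absent (None)
- slab_right_1: soapstone warming slab, grey-green, 10 mm thick (its x) by 80 mm wide (its y) by 120 mm tall (its z), 0.27 kg; origin at the centre of its lower edge; at the start it stands upright in a slot of the right warmer, its top 60 mm above the warmer's top, or is absent (None)
- slab_right_2: soapstone warming slab, grey-green, 10 mm thick (its x) by 80 mm wide (its y) by 120 mm tall (its z), 0.27 kg; origin at the centre of its lower edge; at the start it stands upright in a slot of the right warmer, its top 60 mm above the warmer's top, or is absent (None)
- slab_right_3: soapstone warming slab, grey-green, 10 mm thick (its x) by 80 mm wide (its y) by 120 mm tall (its z), 0.27 kg; origin at the centre of its lower edge; at the start it stands upright in a slot of the right warmer, its top 60 mm above the warmer's top, or is absent (None)
- jar: blue ceramic jar with lid, 104 mm across, 147 mm tall; origin under its centre; to be left alone
- soap_dispenser: empty white push-button soap dispenser, 66 mm across, 155 mm tall; origin under its centre; to be left alone
- chimta: chimta tongs of steel strip lying flat, 222 mm long along y (from -100 to +122 mm), 49 mm wide, 8 mm thick; origin under the middle; to be left alone
Mind the look-alikes: they are no part of the job. What is shaped like the slab_right_1 but red is not meant.

How it is judged:
By the outcome, as a careful person would: the job done as asked, in the order asked, and still so for the second after the job is handed in, with the robot touching nothing.
Of slab_left_1, slab_left_2, slab_left_3, slab_right_1, slab_right_2, slab_right_3 only 4 to 6 are there at a start; the rules pass over those that are not, and their reading is None.
At some moment in a run one of cooling_rack, carry_rack may be knocked a few centimetres aside while the robot is not near it.
It also fails if it takes over 210 s, if anything falls off the work surface, if the arm or the gripper's body presses on something with over 40 N, if the wrist force passes 120 N, or if a joint passes its speed limit or range.

## Working session

There is one attempt and no reset: what is moved stays moved. The work goes in short steps, Python scripts to look and compute and a tool call to move; the robot and the scene stay as the last step left them, time stands still between calls to the robot, and variables do not carry over. Pictures are saved under pics/ and viewed, at most 14 in all, crops included, and the job is handed in when it is done.

Besides the shell and the picture viewer there is one more tool, called after ">>>" by a JSON object that holds its "name" and its "arguments", one argument or row to a line. move_arm: Moves the arm, as the interface text tells. Shift numbers are shares of 0.5 m and turn numbers shares of 90 degrees, none past 1 either way. Its arguments: {"type":"object","properties":{"steps":{"type":"array"},"squeeze":{"type":"number"}},"required":["steps"]}

```bash
mkdir -p pics; cat > h.py <<'E'
from workcell import *
import numpy as np, cv2
def snap(n):
    s=snapshot(n); return s
def ray(s,u,v):
    K=np.array(s["camera_matrix"]);E=np.array(s["extrinsics"]);k=s["k1"]
    d=np.array([(u-K[0,2])/K[0,0],(v-K[1,2])/K[1,1]]);p=d.copy()
    for _ in range(20): p=d/(1+k*(p@p))
    R=E[:3,:3];return -R.T@E[:3,3], R.T@np.array([p[0],p[1],1])
def at(s,u,v,z):
    o,d=ray(s,u,v); return (o+d*(z-o[2])/d[2])
def proj(s,P):
    K=np.array(s["camera_matrix"]);E=np.array(s["extrinsics"]);c=E[:3,:3]@np.array(P)+E[:3,3]
    p=c[:2]/c[2];p=p*(1+s["k1"]*(p@p));return np.array([K[0,0]*p[0]+K[0,2],K[1,1]*p[1]+K[1,2]])
def save(s,f,box=None,scale=1):
    a=s["frame"][:,:,::-1]
    if box: a=a[box[1]:box[3],box[0]:box[2]]
    cv2.imwrite("pics/"+f,cv2.resize(np.ascontiguousarray(a),None,fx=scale,fy=scale,interpolation=cv2.INTER_CUBIC))
E
python3 - <<'E'
from h import *
for n in("scene","top"):
    s=snap(n);save(s,n+"0.png",None,1.5625);print(n,s["camera_matrix"],s["k1"],s["extrinsics"])
print(state())
E
```

```text
scene [[457.38128524   0.         258.51266178]
 [  0.         457.38128524 194.88819115]
 [  0.           0.           1.        ]] 0.03797988319241215 [[ 0.74643063  0.66538271 -0.01035212 -0.42916382]
 [ 0.55575308 -0.63185311 -0.54027785 -0.23583749]
 [-0.36603256  0.39752671 -0.84142301  1.49906057]
 [ 0.          0.          0.          1.        ]]
top [[482.44310568   0.         264.23160669]
 [  0.         482.44310568 194.99370284]
 [  0.           0.           1.        ]] -0.0779766897431007 [[ 7.40704131e-02 -9.97252838e-01 -5.91630580e-04 -1.92963659e-02]
 [-9.72866177e-01 -7.21286858e-02 -2.19838244e-01  5.48228372e-01]
 [ 2.19191639e-01  1.68590869e-02 -9.75536158e-01  1.15554097e+00]
 [ 0.00000000e+00  0.00000000e+00  0.00000000e+00  1.00000000e+00]]
{'t': 0.1, 'joint_pos': array([-1.27006255e+00,  2.21164372e-01,  1.52751747e+00,  1.05100097e-05,
        1.39468371e+00, -1.26106830e-01]), 'joint_vel': array([-6.70024747e-04, -1.58645051e-03, -3.78028519e-03,  6.75192291e-04,
        1.22595572e-03, -7.78927345e-05]), 'tau': array([ 1.03345559e-03, -4.95940411e+01, -3.88521945e+01,  7.00792205e-02,
        5.14107104e-02, -5.19424998e-05]), 'eef_pos': array([ 0.25857547, -0.56838249,  0.22152505]), 'orientation': array([-8.83520779e-04,  9.77312012e-01,  2.11802847e-01, -7.21472190e-05]), 'wrist_force': array([ 0.23849927, -0.68949378,  0.39810652]), 'ft_torque': array([-0.00856785, -0.02750198, -0.00052004]), 'grip_force': 0.0, 'gripper_width': 1.001187587861589}
```

View pics/top0.png

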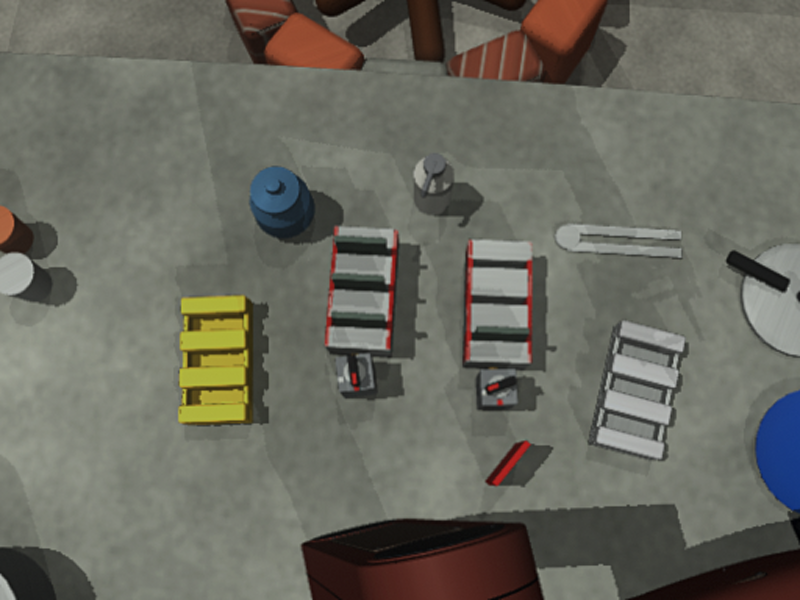

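View pics/scene0.png

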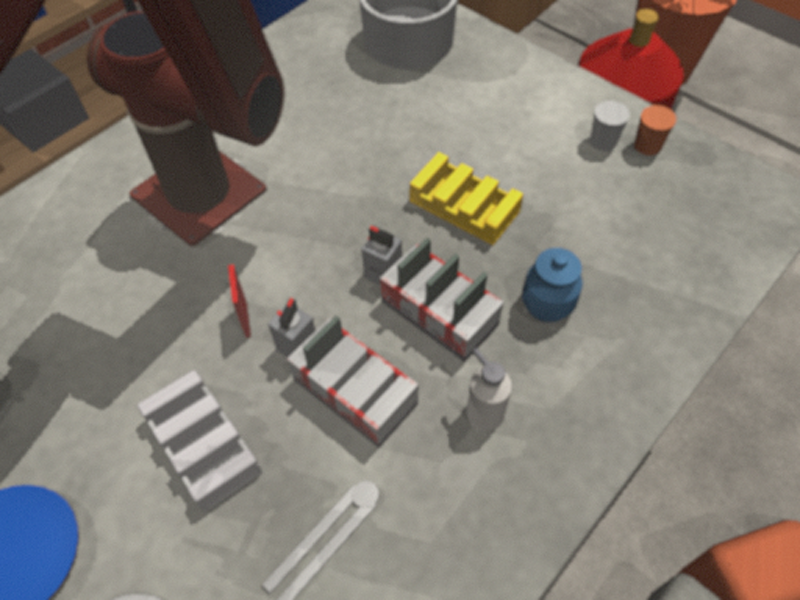

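The top view shows the yellow rack at (213,360), the left warmer with three slabs at (362,290), and the right warmer with one slab at (500,300). The bare rack is at (640,390). The left knob's pointer faces the robot, so it is on; the right knob is turned aside. I'll take close crops next for measuring.

```bash
python3 - <<'E'
from h import *
s=snap("top");save(s,"t1.png",(200,140,350,270),5)
b=(375,195,450,300)
a=s["frame"][:,:,::-1]
l=cv2.resize(a[185:275,110:165],None,fx=6,fy=6,interpolation=3); r=cv2.resize(a[200:298,376:444],None,fx=6,fy=6,interpolation=3)
H=590;c=np.zeros((H,l.shape[1]+r.shape[1]+10,3),np.uint8);c[:l.shape[0],:l.shape[1]]=l;c[:r.shape[0],l.shape[1]+10:]=r[:H]
cv2.imwrite("pics/t2.png",c)
E
```

```text
(no output)
```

View pics/t1.png

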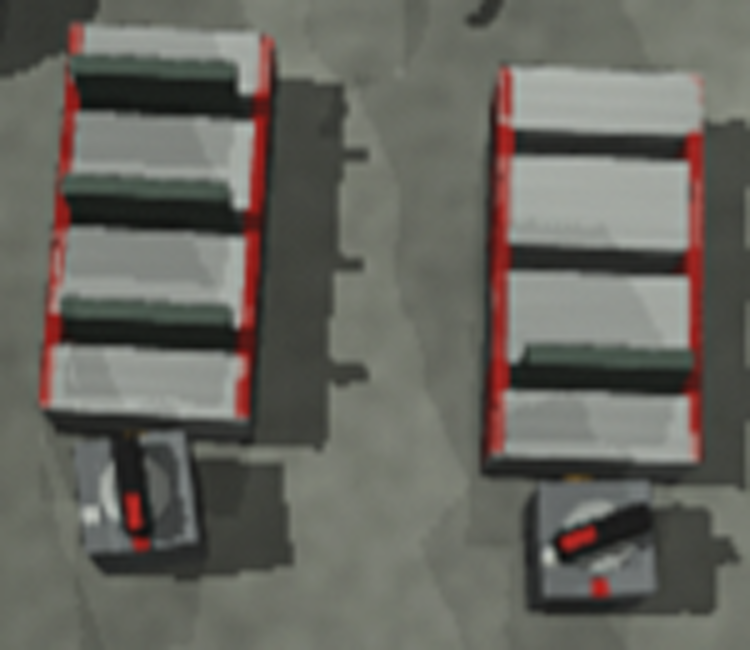

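View pics/t2.png

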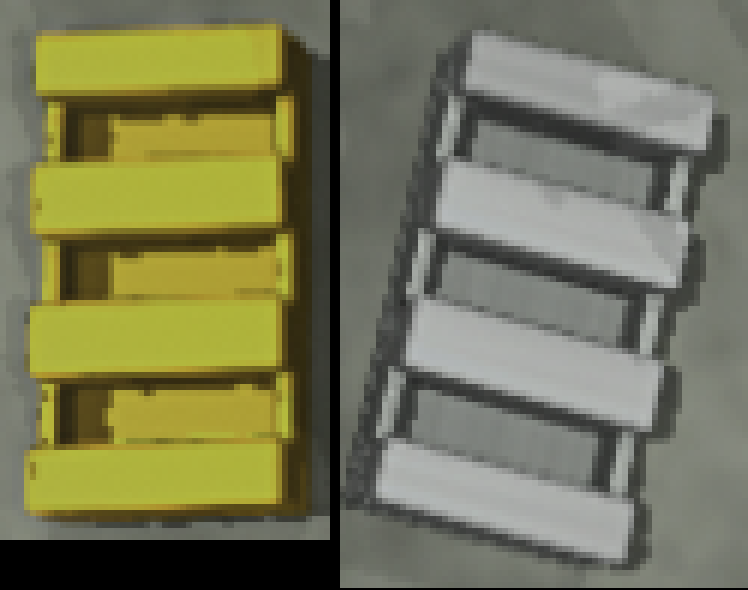

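The left crop shows the three slabs' tops near (155,65), (148,187) and (148,308), with the left knob pointer at the red mark. The right slab's top is near (610,355), and its pointer is at the white mark. Racks are clear: yellow corners (37,35), (282,25), (280,503), (27,510) and bare corners (473,32), (713,95), (628,563), (372,498).

```bash
python3 - <<'E'
from h import *
s=snap("top")
def P(pts,f,ox,oy,z): return np.array([at(s,(x+.5)/f-.5+ox,(y+.5)/f-.5+oy,z)[:2] for x,y in pts])
def box(n,q):
    print(n,"c",q.mean(0).round(4),"long",np.linalg.norm(q[0]-q[3]).round(3),np.linalg.norm(q[1]-q[2]).round(3),"w",np.linalg.norm(q[0]-q[1]).round(3),np.linalg.norm(q[3]-q[2]).round(3))
    d=(q[0]+q[1]-q[2]-q[3]);w=q[0]+q[3]-q[1]-q[2];print("  yaw long",np.degrees(np.arctan2(d[1],d[0])).round(2),"yaw w",np.degrees(np.arctan2(-w[0],w[1])).round(2))
box("WL",P([(75,23),(272,36),(242,418),(42,408)],5,200,140,.08))
box("WR",P([(502,67),(702,75),(701,460),(487,457)],5,200,140,.08))
box("yel",P([(37,35),(282,25),(280,503),(27,510)],6,110,185,.058))
box("cool",P([(473,32),(713,95),(628,563),(372,498)],6,376-340/6,200,.058))
for n,pp in dict(L3=[(73,66),(238,77)],L2=[(64,184),(231,191)],L1=[(62,305),(234,312)],R1=[(525,354),(694,357)]).items():
    q=P(pp,5,200,140,.14);print(n,q.round(4).tolist(),q.mean(0).round(4),np.linalg.norm(q[0]-q[1]).round(3))
# tap top corners z=.095, knob bar z=.13
box("tapL",P([(78,437),(187,433),(198,548),(93,552)],5,200,140,.095))
box("tapR",P([(541,483),(655,481),(656,594),(533,599)],5,200,140,.095))
print("knobL",P([(125,437),(138,540)],5,200,140,.13)); print("knobR",P([(553,550),(650,515)],5,200,140,.13))
E
```

```text
WL c [0.568  0.1056] long 0.199 0.197 w 0.101 0.098
  yaw long 0.56 yaw w 0.79
WR c [ 0.562  -0.1149] long 0.199 0.197 w 0.102 0.105
  yaw long 1.66 yaw w 2.66
yel c [0.4389 0.3363] long 0.201 0.201 w 0.105 0.105
  yaw long 6.73 yaw w 6.39
cool c [ 0.4398 -0.3507] long 0.201 0.2 w 0.105 0.108
  yaw long -10.51 yaw w -10.58
L3 [[0.6252, 0.1477], [0.6255, 0.068]] [0.6254 0.1078] 0.08
L2 [[0.5665, 0.1462], [0.5689, 0.0667]] [0.5677 0.1064] 0.08
L1 [[0.5079, 0.1414], [0.5105, 0.0604]] [0.5092 0.1009] 0.081
R1 [[0.5006, -0.0769], [0.5049, -0.156]] [ 0.5027 -0.1165] 0.079
tapL c [0.4282 0.1012] long 0.056 0.056 w 0.053 0.05
  yaw long 11.56 yaw w 6.46
tapR c [ 0.4219 -0.1193] long 0.056 0.054 w 0.055 0.059
  yaw long 1.19 yaw w 5.82
knobL [[0.44915397 0.1070134 ]
 [0.40145969 0.09659046]]
knobR [[ 0.41104432 -0.09582287]
 [ 0.4305989  -0.14005291]]
```

Poses are consistent with each other: the left tap is on, so the left slabs go to the cooling rack and the right slab goes to the yellow rack. Moving to the left knob now.

>>> {"name": "move_arm", "arguments": {
  "steps": [
    [[0.021,0.084,0.02],[0,0,0.1165],-0.2],
    [[0.021,0.084,0.02],[0,0,0.1165],-0.2],
    [[0.021,0.084,0.02],[0,0,0.1165],-0.2],
    [[0.021,0.084,0],[0,0,0.1165],-0.2],
    [[0.021,0.084,0],[0,0,0.1165],-0.2],
    [[0.021,0.084,0],[0,0,0.1165],-0.2],
    [[0.021,0.084,0],[0,0,0.1165],-0.2],
    [[0.021,0.084,0],[0,0,0.1165],-0.2]
  ]
}}

```text
t: 1.2
eef_pos: [0.3428, -0.2315, 0.2525]
orientation: [0.0, 0.583, 0.812, 0.0]
wrist_force: [0.0, -0.1, 0.7]
gripper_width: 0.606
grip_force: 0.0
```

>>> {"name": "move_arm", "arguments": {
  "steps": [
    [[0.021,0.084,0],[0,0,0.1165],-0.2],
    [[0.021,0.084,0],[0,0,0.1165],-0.2],
    [[0.021,0.084,0],[0,0,0.1165],-0.2],
    [[0.021,0.084,0],[0,0,0.1165],-0.2],
    [[0.021,0.084,0],[0,0,0.1165],-0.2],
    [[0.021,0.084,0],[0,0,0.1165],-0.2],
    [[0.021,0.084,0],[0,0,0.1165],-0.2],
    [[0.021,0.082,0],[0,0,0.1165],-0.2]
  ]
}}

```text
t: 2.2
eef_pos: [0.4268, 0.1036, 0.2526]
orientation: [0.0, -0.11, 0.994, -0.0]
wrist_force: [-0.4, -0.3, -0.3]
gripper_width: 0.596
grip_force: 0.0
```

```bash
cat >> h.py <<'E'
def yaw():
    w,x,y,z=state()["orientation"]; return np.degrees(2*np.arctan2(y,x))-90  # close-line yaw
def rep(tgt=None):
    s=state(); print("t",round(s["t"],2),"p",s["eef_pos"].round(4),"q",s["orientation"].round(4),"yaw",round(yaw(),2),"F",s["wrist_force"].round(1),"w",round(s["gripper_width"]*87,1),"g",round(s["grip_force"],1))
E
python3 -c "
from h import *
rep()"
```

```text
t 2.2 p [0.4268 0.1036 0.2526] q [ 2.000e-04 -1.095e-01  9.940e-01 -0.000e+00] yaw 102.58 F [-0.4 -0.3 -0.3] w 51.8 g 0.0
```

>>> {"name": "move_arm", "arguments": {
  "steps": [
    [[0,-0.004,-0.075],[0,0,0],-0.2],
    [[0,0,-0.075],[0,0,0],-0.2],
    [[0,0,-0.075],[0,0,0],-0.2],
    [[0,0,-0.06],[0,0,0],-0.2],
    [[0,0,-0.013],[0,0,0],-0.2],
    [[0,0,0],[0,0,0],1],
    [[0,0,0],[0,0,0],1],
    [[0,0,0],[0,0,0],1]
  ],
  "squeeze": 25
}}

```text
t: 3.2
eef_pos: [0.4277, 0.1001, 0.1048]
orientation: [0.001, -0.106, 0.994, -0.0]
wrist_force: [0.2, -0.5, 0.2]
gripper_width: 0.347
grip_force: 0.0
```

>>> {"name": "move_arm", "arguments": {
  "steps": [
    [[0,0,0],[0,0,0],1],
    [[0,0,0],[0,0,0],1]
  ]
}}

```text
t: 3.45
eef_pos: [0.4268, 0.1013, 0.104]
orientation: [0.0, -0.106, 0.994, 0.001]
wrist_force: [-0.3, 4.0, 1.4]
gripper_width: 0.144
grip_force: 25.0
```

>>> {"name": "move_arm", "arguments": {
  "steps": [
    [[0,0,0],[0,0,-0.1],1],
    [[0,0,0],[0,0,-0.1],1],
    [[0,0,0],[0,0,-0.1],1],
    [[0,0,0],[0,0,-0.1],1],
    [[0,0,0],[0,0,-0.1],1],
    [[0,0,0],[0,0,-0.1],1],
    [[0,0,0],[0,0,-0.1],1],
    [[0,0,0],[0,0,-0.1],1]
  ]
}}

```text
t: 4.45
eef_pos: [0.428, 0.1038, 0.1041]
orientation: [-0.0, 0.501, 0.865, 0.004]
wrist_force: [5.8, 17.6, -5.4]
gripper_width: 0.147
grip_force: 25.0
```

>>> {"name": "move_arm", "arguments": {
  "steps": [
    [[0,0,0],[0,0,0],1],
    [[0,0,0],[0,0,0],-0.2],
    [[0,0,0],[0,0,0],-0.2],
    [[0,0,0],[0,0,0],-0.2],
    [[0,0,0.1],[0,0,0],-0.2],
    [[0,0,0.1],[0,0,0],-0.2],
    [[0,0,0.1],[0,0,0],-0.2]
  ]
}}

```text
t: 5.32
eef_pos: [0.4264, 0.0998, 0.255]
orientation: [-0.0, 0.499, 0.867, -0.0]
wrist_force: [1.5, 0.1, -0.4]
gripper_width: 0.594
grip_force: 0.0
```

```bash
python3 - <<'E'
from h import *
rep()
s=snap("top");t=snap("scene")
a=cv2.resize(s["frame"][200:275,200:350,::-1],None,fx=4,fy=4,interpolation=3)
b=cv2.resize(t["frame"][125:250,150:300,::-1],None,fx=2.4,fy=2.4,interpolation=3)
c=np.zeros((600,600,3),np.uint8);c[:300]=a;c[300:,:360]=b[:300]
cv2.imwrite("pics/k.png",c)
E
```

```text
t 5.33 p [0.4264 0.0998 0.255 ] q [-1.000e-04  4.986e-01  8.668e-01 -2.000e-04] yaw 30.19 F [ 1.5  0.1 -0.4] w 51.6 g 0.0
```

View pics/k.png

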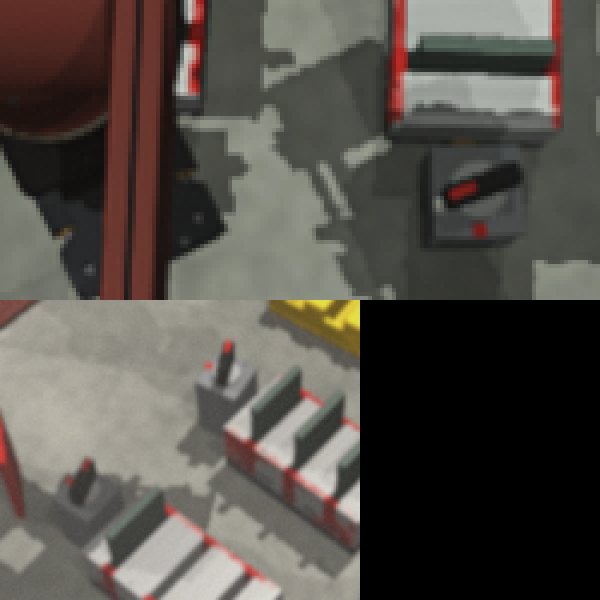

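The scene crop shows the left knob now turned like the right one, with its pointer at (228,350) away from the red mark. Now the nearest left slab.

>>> {"name": "move_arm", "arguments": {
  "steps": [
    [[0.042,0,0],[0,0,-0.081],0],
    [[0.042,0,0],[0,0,-0.081],0],
    [[0.042,0.002,0],[0,0,-0.081],0],
    [[0.04,0,0],[0,0,-0.081],0],
    [[0,0,-0.06],[0,0,0],0],
    [[0,0,-0.08],[0,0,0],0],
    [[0,0,-0.08],[0,0,0],0],
    [[0,0,-0.06],[0,0,0],0]
  ],
  "squeeze": 20
}}

```text
t: 6.42
eef_pos: [0.5083, 0.1007, 0.1108]
orientation: [-0.001, 0.701, 0.713, -0.001]
wrist_force: [0.2, 0.2, 0.1]
gripper_width: 0.503
grip_force: 0.0
```

>>> {"name": "move_arm", "arguments": {
  "steps": [
    [[0,0,-0.036],[0,0,0],0],
    [[0,0,0],[0,0,0],0],
    [[0,0,0],[0,0,0],0]
  ]
}}

```text
t: 6.8
eef_pos: [0.5107, 0.1011, 0.0968]
orientation: [0.001, 0.701, 0.714, 0.001]
wrist_force: [-0.2, -1.1, 0.8]
gripper_width: 0.503
grip_force: 0.0
```

```bash
python3 -c "
from h import *
rep()"
```

```text
t 6.8 p [0.5107 0.1011 0.0968] q [7.000e-04 7.006e-01 7.135e-01 7.000e-04] yaw 1.05 F [-0.2 -1.1  0.8] w 43.8 g 0.0
```

>>> {"name": "move_arm", "arguments": {
  "steps": [
    [[-0.002,0,0],[0,0,0],1],
    [[0,0,0],[0,0,0],1],
    [[0,0,0],[0,0,0],1],
    [[0,0,0],[0,0,0],1],
    [[0,0,0],[0,0,0],1]
  ],
  "squeeze": 25
}}

```text
t: 7.42
eef_pos: [0.5088, 0.1011, 0.0957]
orientation: [0.0, 0.701, 0.714, 0.0]
wrist_force: [-0.4, -0.3, 1.4]
gripper_width: 0.114
grip_force: 25.0
```

>>> {"name": "move_arm", "arguments": {
  "steps": [
    [[0,0,0.02],[0,0,0],1],
    [[0,0,0.04],[0,0,0],1],
    [[0,0,0.05],[0,0,0],1],
    [[0,0,0.05],[0,0,0],1],
    [[0,0,0.06],[0,0,0],1],
    [[0,0,0.06],[0,0,0],1],
    [[0,0,0.04],[0,0,0],1],
    [[0,0,0.02],[0,0,0],1]
  ]
}}

```text
t: 8.43
eef_pos: [0.5089, 0.1011, 0.267]
orientation: [0.0, 0.701, 0.714, 0.0]
wrist_force: [-0.4, -0.7, -2.9]
gripper_width: 0.111
grip_force: 25.0
```

```bash
python3 - <<'E'
from h import *
rep()
s=snap("top");t=snap("scene")
a=cv2.resize(s["frame"][130:300,100:450,::-1],None,fx=1.7,fy=1.7,interpolation=3)
b=cv2.resize(t["frame"][40:310,80:350,::-1],None,fx=1.1,fy=1.1,interpolation=3)
c=np.zeros((a.shape[0]+b.shape[0],600,3),np.uint8);c[:a.shape[0],:a.shape[1]]=a;c[a.shape[0]:,:b.shape[1]]=b
cv2.imwrite("pics/g1.png",c)
E
```

```text
t 8.43 p [0.5089 0.1011 0.267 ] q [4.000e-04 7.005e-01 7.136e-01 5.000e-04] yaw 1.06 F [-0.4 -0.7 -2.9] w 9.7 g 25.0
```

View pics/g1.png

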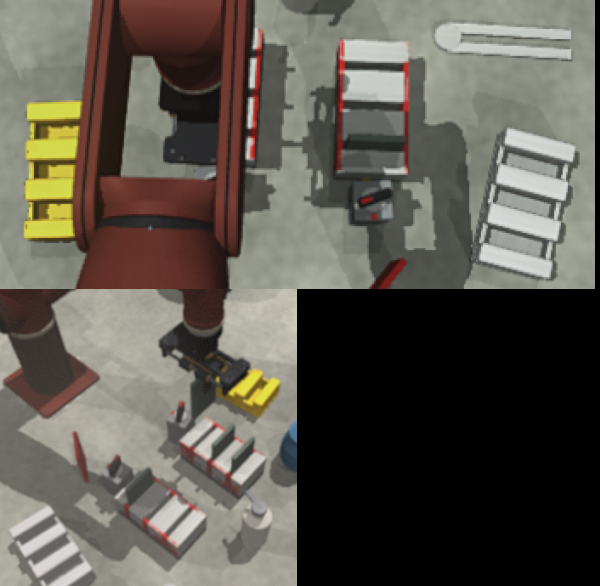

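Slab 1 is held clear above the warmer, and the bare rack is still at its old place (crop centre (528,203)). I'll measure the rack automatically.

```bash
cat >> h.py <<'E'
def rack(s,kind):
    f=s["frame"].astype(np.uint8); hsv=cv2.cvtColor(f,cv2.COLOR_RGB2HSV)
    if kind=="carry": m=cv2.inRange(hsv,(22,140,140),(35,255,255))
    else: m=cv2.inRange(hsv,(0,0,160),(180,40,255))
    H,W=m.shape;y0=(.2,.5) if kind=="carry" else (-.5,-.22)
    m=cv2.morphologyEx(m,cv2.MORPH_OPEN,np.ones((3,3),np.uint8))
    out=[]
    for c in cv2.findContours(m,cv2.RETR_EXTERNAL,cv2.CHAIN_APPROX_NONE)[0]:
        if cv2.contourArea(c)<60: continue
        p=np.array([at(s,u,v,.058)[:2] for u,v in c[:,0].astype(float)],np.float32)
        (x,y),(w,h),a=cv2.minAreaRect(p)
        if not(y0[0]<y<y0[1] and .3<x<.58): continue
        b=cv2.boxPoints(((x,y),(w,h),a)); e=[b[1]-b[0],b[2]-b[1]];e=max(e,key=np.linalg.norm)
        yw=(np.degrees(np.arctan2(e[1],e[0]))+180)%180-90
        out.append((x,y,min(w,h),max(w,h),yw))
    out.sort(); return np.array(out).round(4)
E
python3 - <<'E'
from h import *
s=snap("top");print(rack(s,"cool"));print(rack(s,"carry"))
E
```

```text
[[ 3.14000e-01 -3.90100e-01  2.75000e-02  3.66000e-02  1.04960e+01]
 [ 3.53900e-01 -3.34100e-01  2.59000e-02  1.04900e-01 -1.06079e+01]
 [ 3.80500e-01 -3.33200e-01  1.80000e-02  7.29000e-02 -1.01124e+01]
 [ 3.84300e-01 -4.22300e-01  5.88000e-02  9.60000e-02  4.74820e+01]
 [ 4.20400e-01 -3.46900e-01  4.94000e-02  1.05200e-01 -1.13490e+01]
 [ 4.76900e-01 -3.57800e-01  4.53000e-02  1.05000e-01 -1.01348e+01]
 [ 5.22900e-01 -4.77800e-01  4.15000e-02  6.78000e-02  8.94899e+01]
 [ 5.26700e-01 -3.67500e-01  2.59000e-02  1.04600e-01 -1.10620e+01]]
[[0.361  0.3448 0.0469 0.0708 4.6432]
 [0.4184 0.3507 0.0556 0.0702 2.8045]
 [0.4762 0.3554 0.0487 0.0769 4.3918]
 [0.5239 0.3583 0.0261 0.081  4.2681]]
```

>>> {"name": "move_arm", "arguments": {
  "steps": [
    [[-0.002,-0.05,0],[0,0,-0.013],1],
    [[-0.002,-0.09,0],[0,0,-0.013],1],
    [[-0.002,-0.116,0],[0,0,-0.013],1],
    [[-0.002,-0.116,0],[0,0,-0.013],1],
    [[-0.002,-0.116,0],[0,0,-0.013],1],
    [[-0.002,-0.116,0],[0,0,-0.013],1],
    [[-0.002,-0.116,0],[0,0,-0.013],1],
    [[-0.002,-0.1,0],[0,0,-0.013],1]
  ]
}}

```text
t: 9.57
eef_pos: [0.4997, -0.3107, 0.2637]
orientation: [-0.001, 0.757, 0.653, -0.0]
wrist_force: [0.9, 0.3, -1.6]
gripper_width: 0.119
grip_force: 25.0
```

>>> {"name": "move_arm", "arguments": {
  "steps": [
    [[-0.002,-0.07,0],[0,0,-0.013],1],
    [[-0.001,-0.036,0],[0,0,-0.013],1],
    [[0,0,0],[0,0,0],1],
    [[0,0,0],[0,0,0],1]
  ]
}}

```text
t: 10.07
eef_pos: [0.4994, -0.3605, 0.2651]
orientation: [-0.001, 0.769, 0.639, 0.0]
wrist_force: [0.7, 0.2, -3.4]
gripper_width: 0.113
grip_force: 25.0
```

```bash
python3 - <<'E'
from h import *
rep()
s=snap("top");t=snap("scene")
a=cv2.resize(s["frame"][130:300,100:450,::-1],None,fx=1.7,fy=1.7,interpolation=3)
b=cv2.resize(t["frame"][170:350,60:260,::-1],None,fx=1.6,fy=1.6,interpolation=3)
c=np.zeros((a.shape[0]+b.shape[0],600,3),np.uint8);c[:a.shape[0],:a.shape[1]]=a;c[a.shape[0]:,:b.shape[1]]=b
cv2.imwrite("pics/g2.png",c)
E
```

```text
t 10.07 p [ 0.4994 -0.3605  0.2651] q [-7.000e-04  7.693e-01  6.389e-01  2.000e-04] yaw -10.57 F [ 0.7  0.2 -3.4] w 9.8 g 25.0
```

View pics/g2.png

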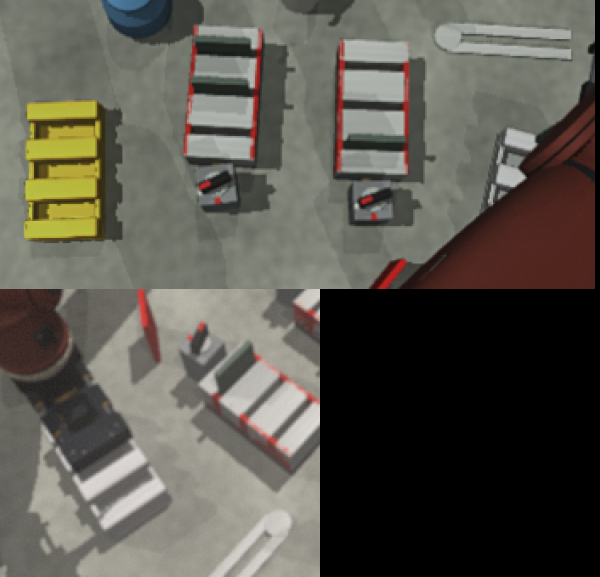

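The left knob's pointer is now at its white mark (212,183), so it is off; the bare rack hasn't moved. Lowering slab 1 into the far slot.

>>> {"name": "move_arm", "arguments": {
  "steps": [
    [[0,-0.003,-0.04],[0,0,0],1],
    [[0,0,-0.07],[0,0,0],1],
    [[0,0,-0.07],[0,0,0],1],
    [[0,0,-0.07],[0,0,0],1],
    [[0,0,-0.05],[0,0,0],1],
    [[0,0,-0.03],[0,0,0],1],
    [[0,0,-0.015],[0,0,0],1],
    [[0,0,0],[0,0,0],1]
  ]
}}

```text
t: 11.18
eef_pos: [0.4993, -0.3634, 0.093]
orientation: [-0.0, 0.77, 0.639, 0.0]
wrist_force: [0.1, -0.2, -3.1]
gripper_width: 0.112
grip_force: 25.0
```

>>> {"name": "move_arm", "arguments": {
  "steps": [
    [[0,0,-0.006],[0,0,0],1],
    [[0,0,-0.004],[0,0,0],1],
    [[0,0,0],[0,0,0],1]
  ]
}}

```text
t: 11.55
eef_pos: [0.4993, -0.3635, 0.0883]
orientation: [0.0, 0.77, 0.638, 0.0]
wrist_force: [-0.7, -0.4, -2.3]
gripper_width: 0.11
grip_force: 25.0
```

```bash
python3 -c "
from h import *
rep()"
```

```text
t 11.55 p [ 0.4993 -0.3635  0.0883] q [2.000e-04 7.697e-01 6.384e-01 0.000e+00] yaw -10.65 F [-0.7 -0.4 -2.3] w 9.6 g 25.0
```

Small steps down until contact.

>>> {"name": "move_arm", "arguments": {
  "steps": [
    [[0,0,-0.003],[0,0,0],1],
    [[0,0,-0.003],[0,0,0],1],
    [[0,0,-0.001],[0,0,0],1],
    [[0,0,0],[0,0,0],1]
  ]
}}

```text
t: 12.05
eef_pos: [0.4992, -0.3634, 0.0844]
orientation: [-0.0, 0.77, 0.638, -0.0]
wrist_force: [0.4, -1.0, -3.0]
gripper_width: 0.111
grip_force: 25.0
```

```bash
python3 -c "
from h import *
rep()"
```

```text
t 12.05 p [ 0.4992 -0.3634  0.0844] q [-1.000e-04  7.697e-01  6.385e-01 -0.000e+00] yaw -10.65 F [ 0.4 -1.  -3. ] w 9.7 g 25.0
```

>>> {"name": "move_arm", "arguments": {
  "steps": [
    [[0,0,-0.001],[0,0,0],1],
    [[0,0,-0.001],[0,0,0],1],
    [[0,0,0],[0,0,0],1]
  ]
}}

```text
t: 12.42
eef_pos: [0.4993, -0.3635, 0.0837]
orientation: [0.0, 0.77, 0.638, 0.0]
wrist_force: [-0.5, -1.4, -1.3]
gripper_width: 0.111
grip_force: 25.0
```

```bash
python3 -c "
from h import *
rep()"
```

```text
t 12.43 p [ 0.4993 -0.3635  0.0837] q [1.000e-04 7.697e-01 6.384e-01 0.000e+00] yaw -10.65 F [-0.5 -1.4 -1.3] w 9.7 g 25.0
```

>>> {"name": "move_arm", "arguments": {
  "steps": [
    [[0,0,-0.001],[0,0,0],1],
    [[0,0,0],[0,0,0],0.5],
    [[0,0,0],[0,0,0],0],
    [[0,0,0],[0,0,0],0],
    [[0,0,0],[0,0,0],0],
    [[0,0,0.04],[0,0,0],0],
    [[0,0,0.08],[0,0,0],0],
    [[0,0,0.1],[0,0,0],0]
  ]
}}

```text
t: 13.42
eef_pos: [0.4988, -0.3631, 0.1946]
orientation: [-0.001, 0.77, 0.638, -0.0]
wrist_force: [0.8, 0.1, 0.3]
gripper_width: 0.501
grip_force: 0.0
```

>>> {"name": "move_arm", "arguments": {
  "steps": [
    [[0,0.05,0.08],[0,0,0.016],0],
    [[0.02,0.1,0.02],[0,0,0.016],0],
    [[0.02,0.12,0],[0,0,0.016],0],
    [[0.02,0.12,0],[0,0,0.016],0],
    [[0.02,0.12,0],[0,0,0.016],0],
    [[0.02,0.12,0],[0,0,0.016],0],
    [[0.02,0.12,0],[0,0,0.016],0],
    [[0.017,0.11,0],[0,0,0.016],0]
  ]
}}

```text
t: 14.42
eef_pos: [0.5681, 0.0687, 0.2451]
orientation: [0.001, 0.701, 0.713, 0.001]
wrist_force: [0.9, 0.1, 0.7]
gripper_width: 0.5
grip_force: 0.0
```

```bash
python3 - <<'E'
from h import *
rep()
s=snap("top");t=snap("scene")
print(rack(s,"cool"))
a=cv2.resize(s["frame"][130:300,100:450,::-1],None,fx=1.7,fy=1.7,interpolation=3)
b=cv2.resize(t["frame"][170:350,60:260,::-1],None,fx=1.6,fy=1.6,interpolation=3)
c=np.zeros((a.shape[0]+b.shape[0],600,3),np.uint8);c[:a.shape[0],:a.shape[1]]=a;c[a.shape[0]:,:b.shape[1]]=b
cv2.imwrite("pics/g3.png",c)
E
```

```text
t 14.43 p [0.5681 0.0687 0.2451] q [0.0009 0.7012 0.7129 0.0009] yaw 0.95 F [0.9 0.1 0.7] w 43.5 g 0.0
[[ 3.64500e-01 -3.36000e-01  4.80000e-02  1.05400e-01 -1.13027e+01]
 [ 3.72200e-01 -4.23400e-01  1.98100e-01  5.46100e-01  7.23408e+01]
 [ 4.20400e-01 -3.46700e-01  4.96000e-02  1.05400e-01 -1.13585e+01]
 [ 4.69400e-01 -3.56200e-01  2.94000e-02  1.05500e-01 -1.09432e+01]
 [ 5.30200e-01 -3.67700e-01  2.39000e-02  1.04200e-01 -6.31080e+00]]
```

View pics/g3.png

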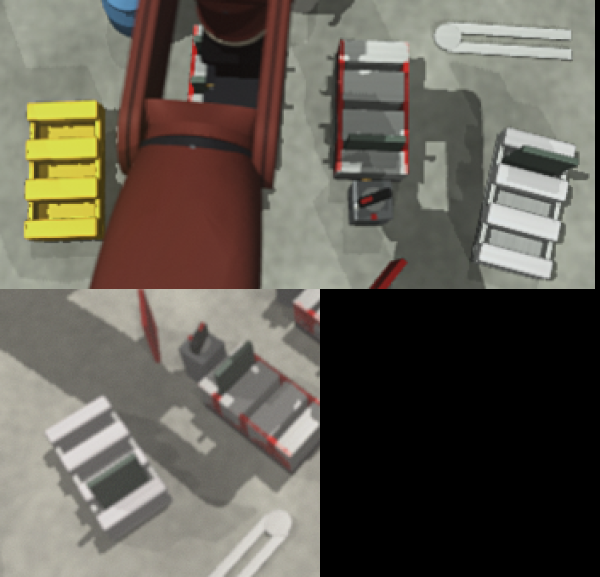

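Slab 1 stands upright in the bare rack's far slot at (540,158). Now slab 2.

>>> {"name": "move_arm", "arguments": {
  "steps": [
    [[0,0.05,0],[0,0,0],0],
    [[0,0.026,0],[0,0,0],0],
    [[0,0,-0.07],[0,0,0],0],
    [[0,0,-0.08],[0,0,0],0],
    [[0,0,-0.08],[0,0,0],0],
    [[0,0,-0.05],[0,0,0],0],
    [[0,0,-0.018],[0,0,0],0],
    [[0,0,0],[0,0,0],0]
  ]
}}

```text
t: 15.52
eef_pos: [0.5679, 0.1041, 0.0944]
orientation: [0.0, 0.702, 0.712, -0.0]
wrist_force: [-0.3, -0.8, -0.3]
gripper_width: 0.501
grip_force: 0.0
```

>>> {"name": "move_arm", "arguments": {
  "steps": [
    [[0,0,0],[0,0,0],1],
    [[0,0,0],[0,0,0],1],
    [[0,0,0],[0,0,0],1],
    [[0,0,0],[0,0,0],1],
    [[0,0,0],[0,0,0],1]
  ]
}}

```text
t: 16.15
eef_pos: [0.5679, 0.1046, 0.0943]
orientation: [0.0, 0.702, 0.713, 0.0]
wrist_force: [-0.3, 0.5, 1.0]
gripper_width: 0.111
grip_force: 25.0
```

```bash
python3 -c "
from h import *
rep()"
```

```text
t 16.15 p [0.5679 0.1046 0.0943] q [2.000e-04 7.017e-01 7.125e-01 2.000e-04] yaw 0.88 F [-0.3  0.5  1. ] w 9.7 g 25.0
```

>>> {"name": "move_arm", "arguments": {
  "steps": [
    [[0,0,0.02],[0,0,0],1],
    [[0,0,0.04],[0,0,0],1],
    [[0,0,0.05],[0,0,0],1],
    [[0,0,0.05],[0,0,0],1],
    [[0,0,0.06],[0,0,0],1],
    [[0,0,0.06],[0,0,0],1],
    [[0,0,0.04],[0,0,0],1],
    [[0,0,0.02],[0,0,0],1]
  ]
}}

```text
t: 17.15
eef_pos: [0.5678, 0.1046, 0.2651]
orientation: [0.0, 0.702, 0.712, 0.0]
wrist_force: [-1.2, 0.3, -3.3]
gripper_width: 0.111
grip_force: 25.0
```

```bash
python3 - <<'E'
from h import *
rep()
s=snap("top");print(rack(s,"cool"))
E
```

```text
t 17.15 p [0.5678 0.1046 0.2651] q [2.000e-04 7.017e-01 7.125e-01 2.000e-04] yaw 0.87 F [-1.2  0.3 -3.3] w 9.7 g 25.0
[[ 3.64500e-01 -3.36000e-01  4.80000e-02  1.05400e-01 -1.13156e+01]
 [ 3.84200e-01 -4.27300e-01  2.60100e-01  5.71000e-01  7.66734e+01]
 [ 4.20500e-01 -3.46700e-01  4.98000e-02  1.05400e-01 -1.13510e+01]
 [ 4.69300e-01 -3.56200e-01  2.98000e-02  1.05500e-01 -1.09432e+01]
 [ 5.30200e-01 -3.67700e-01  2.44000e-02  1.04100e-01 -6.00770e+00]]
```

>>> {"name": "move_arm", "arguments": {
  "steps": [
    [[-0.015,-0.05,0],[0,0,-0.013],1],
    [[-0.025,-0.09,0],[0,0,-0.013],1],
    [[-0.03,-0.114,0],[0,0,-0.013],1],
    [[-0.03,-0.114,0],[0,0,-0.013],1],
    [[-0.03,-0.114,0],[0,0,-0.013],1],
    [[-0.03,-0.114,0],[0,0,-0.013],1],
    [[-0.03,-0.114,0],[0,0,-0.013],1],
    [[-0.03,-0.1,0],[0,0,-0.013],1]
  ]
}}

```text
t: 18.2
eef_pos: [0.4563, -0.302, 0.2627]
orientation: [-0.001, 0.758, 0.652, -0.0]
wrist_force: [1.2, -0.5, -2.9]
gripper_width: 0.112
grip_force: 25.0
```

>>> {"name": "move_arm", "arguments": {
  "steps": [
    [[-0.025,-0.07,0],[0,0,-0.013],1],
    [[-0.01,-0.034,0],[0,0,-0.012],1],
    [[0,0,0],[0,0,0],1],
    [[0,0,0],[0,0,0],1]
  ]
}}

```text
t: 18.7
eef_pos: [0.4406, -0.3511, 0.2636]
orientation: [-0.001, 0.77, 0.638, 0.0]
wrist_force: [0.5, -0.4, -3.5]
gripper_width: 0.118
grip_force: 25.0
```

```bash
python3 - <<'E'
from h import *
rep()
E
```

```text
t 18.7 p [ 0.4406 -0.3511  0.2636] q [-6.000e-04  7.698e-01  6.383e-01  3.000e-04] yaw -10.67 F [ 0.5 -0.4 -3.5] w 10.3 g 25.0
```

>>> {"name": "move_arm", "arguments": {
  "steps": [
    [[0,-0.003,-0.04],[0,0,0],1],
    [[0,0,-0.07],[0,0,0],1],
    [[0,0,-0.07],[0,0,0],1],
    [[0,0,-0.07],[0,0,0],1],
    [[0,0,-0.05],[0,0,0],1],
    [[0,0,-0.03],[0,0,0],1],
    [[0,0,-0.02],[0,0,0],1],
    [[0,0,-0.005],[0,0,0],1]
  ]
}}

```text
t: 19.7
eef_pos: [0.4403, -0.3537, 0.0863]
orientation: [-0.0, 0.77, 0.638, -0.0]
wrist_force: [-0.1, 0.5, -3.4]
gripper_width: 0.109
grip_force: 25.0
```

>>> {"name": "move_arm", "arguments": {
  "steps": [
    [[0,0,-0.003],[0,0,0],1],
    [[0,0,0],[0,0,0],1],
    [[0,0,0],[0,0,0],1]
  ]
}}

```text
t: 20.08
eef_pos: [0.4405, -0.3543, 0.0857]
orientation: [0.001, 0.77, 0.638, 0.0]
wrist_force: [0.4, -0.3, -4.3]
gripper_width: 0.112
grip_force: 25.0
```

```bash
python3 -c "
from h import *
rep()"
```

```text
t 20.07 p [ 0.4405 -0.3543  0.0857] q [6.000e-04 7.702e-01 6.378e-01 0.000e+00] yaw -10.74 F [ 0.4 -0.3 -4.3] w 9.8 g 25.0
```

>>> {"name": "move_arm", "arguments": {
  "steps": [
    [[0,0,-0.003],[0,0,0],1],
    [[0,0,-0.002],[0,0,0],1],
    [[0,0,-0.001],[0,0,0],1],
    [[0,0,0],[0,0,0],1]
  ]
}}

```text
t: 20.58
eef_pos: [0.4403, -0.354, 0.0823]
orientation: [0.0, 0.77, 0.638, -0.0]
wrist_force: [-0.1, 1.6, -0.2]
gripper_width: 0.115
grip_force: 25.0
```

```bash
python3 -c "
from h import *
rep()"
```

```text
t 20.57 p [ 0.4403 -0.354   0.0823] q [ 0.      0.7701  0.6379 -0.    ] yaw -10.73 F [-0.1  1.6 -0.2] w 10.0 g 25.0
```

>>> {"name": "move_arm", "arguments": {
  "steps": [
    [[0,0,0],[0,0,0],0.5],
    [[0,0,0],[0,0,0],0],
    [[0,0,0],[0,0,0],0],
    [[0,0,0],[0,0,0],0],
    [[0,0,0.04],[0,0,0],0],
    [[0,0,0.08],[0,0,0],0],
    [[0,0,0.1],[0,0,0],0],
    [[0,0.02,0.09],[0,0,0],0]
  ]
}}

```text
t: 21.58
eef_pos: [0.4402, -0.3443, 0.2389]
orientation: [0.0, 0.77, 0.638, -0.0]
wrist_force: [-0.6, -0.0, 0.8]
gripper_width: 0.501
grip_force: 0.0
```

>>> {"name": "move_arm", "arguments": {
  "steps": [
    [[0.042,0.1,0.01],[0,0,0.016],0],
    [[0.046,0.11,0],[0,0,0.016],0],
    [[0.046,0.115,0],[0,0,0.016],0],
    [[0.046,0.115,0],[0,0,0.016],0],
    [[0.046,0.115,0],[0,0,0.016],0],
    [[0.046,0.115,0],[0,0,0.016],0],
    [[0.046,0.115,0],[0,0,0.016],0],
    [[0.046,0.11,0],[0,0,0.016],0]
  ]
}}

```text
t: 22.58
eef_pos: [0.6228, 0.1057, 0.2422]
orientation: [0.0, 0.702, 0.712, 0.0]
wrist_force: [0.6, -1.4, 0.2]
gripper_width: 0.503
grip_force: 0.0
```

```bash
python3 - <<'E'
from h import *
rep()
s=snap("top");print(rack(s,"cool"))
t=snap("scene")
a=cv2.resize(s["frame"][130:300,100:450,::-1],None,fx=1.7,fy=1.7,interpolation=3)
b=cv2.resize(t["frame"][100:350,60:340,::-1],None,fx=1.2,fy=1.2,interpolation=3)
c=np.zeros((a.shape[0]+b.shape[0],600,3),np.uint8);c[:a.shape[0],:a.shape[1]]=a;c[a.shape[0]:,:b.shape[1]]=b
cv2.imwrite("pics/g4.png",c)
E
```

```text
t 22.57 p [0.6228 0.1057 0.2422] q [2.000e-04 7.019e-01 7.123e-01 2.000e-04] yaw 0.85 F [ 0.6 -1.4  0.2] w 43.7 g 0.0
[[ 3.64500e-01 -3.36000e-01  4.80000e-02  1.05400e-01 -1.13156e+01]
 [ 4.00800e-01 -4.34700e-01  2.56000e-01  5.93100e-01  7.66092e+01]
 [ 4.10600e-01 -3.44700e-01  3.00000e-02  1.05400e-01 -1.10344e+01]
 [ 4.71400e-01 -3.56500e-01  2.85000e-02  1.05500e-01 -8.79400e+00]
 [ 5.30100e-01 -3.67700e-01  2.44000e-02  1.04100e-01 -6.12750e+00]]
```

View pics/g4.png

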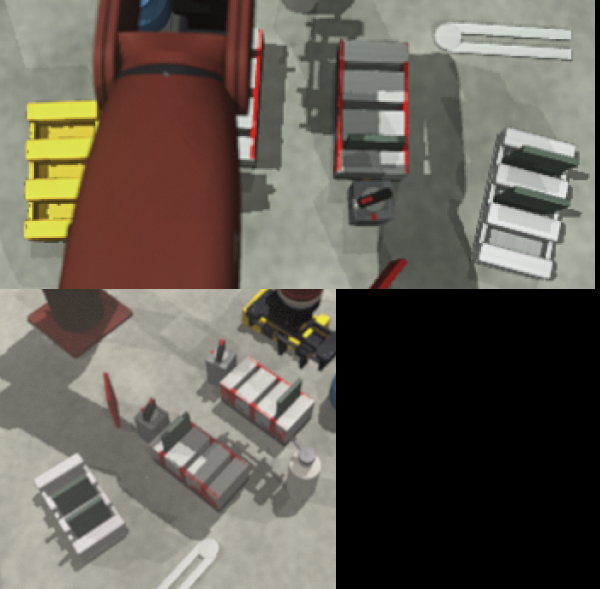

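Two slabs stand upright in the bare rack, at (540,158) and (535,200). Now slab 3.

>>> {"name": "move_arm", "arguments": {
  "steps": [
    [[0.006,0.004,0],[0,0,0],0],
    [[0,0,-0.07],[0,0,0],0],
    [[0,0,-0.08],[0,0,0],0],
    [[0,0,-0.08],[0,0,0],0],
    [[0,0,-0.05],[0,0,0],0],
    [[0,0,-0.012],[0,0,0],0],
    [[0,0,0],[0,0,0],0]
  ]
}}

```text
t: 23.55
eef_pos: [0.6255, 0.1046, 0.0966]
orientation: [0.0, 0.703, 0.711, 0.0]
wrist_force: [0.7, -0.1, 0.9]
gripper_width: 0.504
grip_force: 0.0
```

>>> {"name": "move_arm", "arguments": {
  "steps": [
    [[0,0,0],[0,0,0],1],
    [[0,0,0],[0,0,0],1],
    [[0,0,0],[0,0,0],1],
    [[0,0,0],[0,0,0],1],
    [[0,0,0],[0,0,0],1]
  ]
}}

```text
t: 24.18
eef_pos: [0.6276, 0.1056, 0.0968]
orientation: [0.002, 0.702, 0.712, 0.002]
wrist_force: [6.9, -0.5, -2.7]
gripper_width: 0.115
grip_force: 25.0
```

```bash
python3 -c "
from h import *
rep()"
```

```text
t 24.18 p [0.6276 0.1056 0.0968] q [0.0019 0.7022 0.712  0.0021] yaw 0.79 F [ 6.9 -0.5 -2.7] w 10.0 g 25.0
```

>>> {"name": "move_arm", "arguments": {
  "steps": [
    [[0.003,0,0.01],[0,0,0],1],
    [[0,0,0.03],[0,0,0],1],
    [[0,0,0.05],[0,0,0],1],
    [[0,0,0.06],[0,0,0],1],
    [[0,0,0.06],[0,0,0],1],
    [[0,0,0.06],[0,0,0],1],
    [[0,0,0.05],[0,0,0],1],
    [[0,0,0.02],[0,0,0],1]
  ]
}}

```text
t: 25.18
eef_pos: [0.627, 0.1057, 0.2673]
orientation: [0.0, 0.702, 0.712, 0.001]
wrist_force: [0.4, 0.1, -3.5]
gripper_width: 0.114
grip_force: 25.0
```

```bash
python3 - <<'E'
from h import *
rep()
s=snap("top");print(rack(s,"cool"))
E
```

```text
t 25.18 p [0.627  0.1057 0.2673] q [5.000e-04 7.022e-01 7.120e-01 5.000e-04] yaw 0.79 F [ 0.4  0.1 -3.5] w 9.9 g 25.0
[[ 3.64500e-01 -3.36000e-01  4.80000e-02  1.05400e-01 -1.13156e+01]
 [ 3.94600e-01 -4.48000e-01  2.64800e-01  5.90400e-01  7.40149e+01]
 [ 4.10600e-01 -3.44700e-01  3.00000e-02  1.05400e-01 -1.10344e+01]
 [ 4.71400e-01 -3.56500e-01  2.85000e-02  1.05500e-01 -8.79400e+00]
 [ 5.30000e-01 -3.67700e-01  2.44000e-02  1.04200e-01 -6.31120e+00]]
```

>>> {"name": "move_arm", "arguments": {
  "steps": [
    [[-0.025,-0.045,0],[0,0,-0.012],1],
    [[-0.045,-0.08,0],[0,0,-0.012],1],
    [[-0.052,-0.095,0],[0,0,-0.012],1],
    [[-0.052,-0.095,0],[0,0,-0.012],1],
    [[-0.052,-0.095,0],[0,0,-0.012],1],
    [[-0.052,-0.095,0],[0,0,-0.012],1],
    [[-0.052,-0.095,0],[0,0,-0.012],1],
    [[-0.052,-0.095,0],[0,0,-0.012],1]
  ]
}}

```text
t: 26.22
eef_pos: [0.4341, -0.2428, 0.2645]
orientation: [-0.001, 0.754, 0.657, -0.0]
wrist_force: [0.2, -0.1, -3.7]
gripper_width: 0.113
grip_force: 25.0
```

>>> {"name": "move_arm", "arguments": {
  "steps": [
    [[-0.05,-0.09,0],[0,0,-0.012],1],
    [[-0.045,-0.075,0],[0,0,-0.012],1],
    [[-0.016,-0.034,0],[0,0,-0.008],1],
    [[0,0,0],[0,0,0],1],
    [[0,0,0],[0,0,0],1]
  ]
}}

```text
t: 26.85
eef_pos: [0.3807, -0.3403, 0.2654]
orientation: [-0.001, 0.77, 0.638, 0.0]
wrist_force: [0.1, 0.7, -2.3]
gripper_width: 0.114
grip_force: 25.0
```

```bash
python3 - <<'E'
from h import *
rep()
E
```

```text
t 26.85 p [ 0.3807 -0.3403  0.2654] q [-7.000e-04  7.698e-01  6.382e-01  4.000e-04] yaw -10.68 F [ 0.1  0.7 -2.3] w 9.9 g 25.0
```

>>> {"name": "move_arm", "arguments": {
  "steps": [
    [[0.001,-0.002,-0.04],[0,0,0],1],
    [[0,0,-0.07],[0,0,0],1],
    [[0,0,-0.07],[0,0,0],1],
    [[0,0,-0.07],[0,0,0],1],
    [[0,0,-0.05],[0,0,0],1],
    [[0,0,-0.03],[0,0,0],1],
    [[0,0,-0.018],[0,0,0],1],
    [[0,0,-0.004],[0,0,0],1]
  ]
}}

```text
t: 27.85
eef_pos: [0.3811, -0.3423, 0.0901]
orientation: [0.0, 0.77, 0.638, 0.0]
wrist_force: [1.0, 0.6, -2.6]
gripper_width: 0.109
grip_force: 25.0
```

>>> {"name": "move_arm", "arguments": {
  "steps": [
    [[0,0,-0.003],[0,0,0],1],
    [[0,0,0],[0,0,0],1],
    [[0,0,0],[0,0,0],1]
  ]
}}

```text
t: 28.22
eef_pos: [0.3809, -0.3428, 0.0891]
orientation: [0.001, 0.77, 0.638, -0.0]
wrist_force: [-0.3, -0.0, -4.3]
gripper_width: 0.112
grip_force: 25.0
```

```bash
python3 -c "
from h import *
rep()"
```

```text
t 28.23 p [ 0.3809 -0.3428  0.0891] q [ 5.000e-04  7.702e-01  6.378e-01 -0.000e+00] yaw -10.74 F [-0.3 -0.  -4.3] w 9.8 g 25.0
```

>>> {"name": "move_arm", "arguments": {
  "steps": [
    [[0,0,-0.004],[0,0,0],1],
    [[0,0,-0.003],[0,0,0],1],
    [[0,0,-0.001],[0,0,0],1],
    [[0,0,0],[0,0,0],1]
  ]
}}

```text
t: 28.72
eef_pos: [0.3807, -0.3424, 0.0845]
orientation: [-0.0, 0.77, 0.638, -0.0]
wrist_force: [-0.2, 1.0, -2.6]
gripper_width: 0.114
grip_force: 25.0
```

```bash
python3 -c "
from h import *
rep()"
```

```text
t 28.73 p [ 0.3807 -0.3424  0.0845] q [-1.000e-04  7.702e-01  6.379e-01 -0.000e+00] yaw -10.74 F [-0.2  1.  -2.6] w 9.9 g 25.0
```

>>> {"name": "move_arm", "arguments": {
  "steps": [
    [[0,0,-0.001],[0,0,0],1],
    [[0,0,-0.001],[0,0,0],1],
    [[0,0,0],[0,0,0],0.5],
    [[0,0,0],[0,0,0],0],
    [[0,0,0],[0,0,0],0],
    [[0,0,0],[0,0,0],0],
    [[0,0,0.06],[0,0,0],0],
    [[0,0,0.1],[0,0,0],0]
  ]
}}

```text
t: 29.72
eef_pos: [0.3796, -0.3411, 0.1623]
orientation: [-0.002, 0.77, 0.638, 0.0]
wrist_force: [0.8, -0.5, 0.3]
gripper_width: 0.495
grip_force: 0.0
```

>>> {"name": "move_arm", "arguments": {
  "steps": [
    [[0,0,0.1],[0,0,0],0],
    [[0.041,0.075,0.06],[0,0,0.024],0],
    [[0.041,0.075,0],[0,0,0.024],0],
    [[0.041,0.075,0],[0,0,0.024],0],
    [[0.041,0.075,0],[0,0,0.024],0],
    [[0.041,0.075,0],[0,0,0.024],0],
    [[0.041,0.075,0],[0,0,0.024],0],
    [[0,0,0],[0,0,0],0]
  ]
}}

```text
t: 30.72
eef_pos: [0.5045, -0.1151, 0.2434]
orientation: [-0.0, 0.692, 0.722, 0.0]
wrist_force: [0.3, -1.2, -0.2]
gripper_width: 0.5
grip_force: 0.0
```

```bash
python3 - <<'E'
from h import *
rep()
s=snap("top");print(rack(s,"carry"))
t=snap("scene")
a=cv2.resize(s["frame"][130:300,100:450,::-1],None,fx=1.7,fy=1.7,interpolation=3)
b=cv2.resize(t["frame"][100:350,60:340,::-1],None,fx=1.2,fy=1.2,interpolation=3)
c=np.zeros((a.shape[0]+b.shape[0],600,3),np.uint8);c[:a.shape[0],:a.shape[1]]=a;c[a.shape[0]:,:b.shape[1]]=b
cv2.imwrite("pics/g5.png",c)
E
```

```text
t 30.73 p [ 0.5045 -0.1151  0.2434] q [-2.000e-04  6.918e-01  7.221e-01  3.000e-04] yaw 2.46 F [ 0.3 -1.2 -0.2] w 43.5 g 0.0
[[0.3643 0.3254 0.0517 0.1108 8.3494]
 [0.4218 0.3319 0.0558 0.1084 5.863 ]
 [0.4804 0.3395 0.0539 0.1095 6.7701]
 [0.5256 0.3469 0.0267 0.1032 6.5868]]
```

View pics/g5.png

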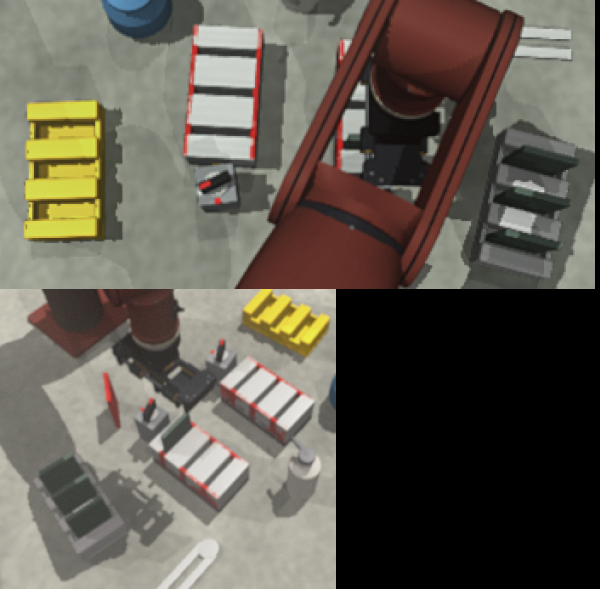

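All three hot slabs stand in the bare rack. The yellow rack is unmoved at (64,170) in the crop. Now the right slab.

>>> {"name": "move_arm", "arguments": {
  "steps": [
    [[-0.003,-0.003,0],[0,0,0],0],
    [[0,0,-0.07],[0,0,0],0],
    [[0,0,-0.08],[0,0,0],0],
    [[0,0,-0.08],[0,0,0],0],
    [[0,0,-0.05],[0,0,0],0],
    [[0,0,-0.014],[0,0,0],0],
    [[0,0,0],[0,0,0],0]
  ]
}}

```text
t: 31.7
eef_pos: [0.5022, -0.1197, 0.0969]
orientation: [0.0, 0.694, 0.72, -0.0]
wrist_force: [1.2, -0.5, 0.1]
gripper_width: 0.499
grip_force: 0.0
```

>>> {"name": "move_arm", "arguments": {
  "steps": [
    [[0,0,0],[0,0,0],1],
    [[0,0,0],[0,0,0],1],
    [[0,0,0],[0,0,0],1],
    [[0,0,0],[0,0,0],1],
    [[0,0,0],[0,0,0],1]
  ]
}}

```text
t: 32.33
eef_pos: [0.5024, -0.1189, 0.0968]
orientation: [0.0, 0.693, 0.721, 0.0]
wrist_force: [-0.0, 0.7, 2.0]
gripper_width: 0.118
grip_force: 25.0
```

```bash
python3 -c "
from h import *
rep()"
```

```text
t 32.33 p [ 0.5024 -0.1189  0.0968] q [1.000e-04 6.932e-01 7.207e-01 1.000e-04] yaw 2.23 F [-0.   0.7  2. ] w 10.2 g 25.0
```

>>> {"name": "move_arm", "arguments": {
  "steps": [
    [[0,0,0.01],[0,0,0],1],
    [[0,0,0.03],[0,0,0],1],
    [[0,0,0.05],[0,0,0],1],
    [[0,0,0.06],[0,0,0],1],
    [[0,0,0.06],[0,0,0],1],
    [[0,0,0.06],[0,0,0],1],
    [[0,0,0.05],[0,0,0],1],
    [[0,0,0.02],[0,0,0],1]
  ]
}}

```text
t: 33.33
eef_pos: [0.5025, -0.1191, 0.2687]
orientation: [0.001, 0.693, 0.721, 0.0]
wrist_force: [-0.2, -0.1, -2.7]
gripper_width: 0.119
grip_force: 25.0
```

```bash
python3 - <<'E'
from h import *
rep()
s=snap("top");print(rack(s,"carry"))
E
```

```text
t 33.33 p [ 0.5025 -0.1191  0.2687] q [1.100e-03 6.932e-01 7.207e-01 3.000e-04] yaw 2.23 F [-0.2 -0.1 -2.7] w 10.3 g 25.0
[[0.3643 0.3254 0.0517 0.1108 8.3494]
 [0.4218 0.3319 0.0558 0.1084 5.863 ]
 [0.4804 0.3395 0.0539 0.1095 6.7701]
 [0.5256 0.3469 0.0267 0.1032 6.5868]]
```

>>> {"name": "move_arm", "arguments": {
  "steps": [
    [[-0.007,0.05,0],[0,0,0.005],1],
    [[-0.013,0.09,0],[0,0,0.005],1],
    [[-0.014,0.114,0],[0,0,0.005],1],
    [[-0.014,0.114,0],[0,0,0.005],1],
    [[-0.014,0.114,0],[0,0,0.005],1],
    [[-0.014,0.114,0],[0,0,0.005],1],
    [[-0.014,0.114,0],[0,0,0.005],1],
    [[-0.014,0.1,0],[0,0,0.005],1]
  ]
}}

```text
t: 34.38
eef_pos: [0.4489, 0.2877, 0.2652]
orientation: [-0.0, 0.67, 0.742, -0.001]
wrist_force: [0.8, 0.6, -2.5]
gripper_width: 0.118
grip_force: 25.0
```

>>> {"name": "move_arm", "arguments": {
  "steps": [
    [[-0.014,0.07,0],[0,0,0.005],1],
    [[-0.009,0.026,0],[0,0,0.004],1],
    [[0,0,0],[0,0,0],1],
    [[0,0,0],[0,0,0],1]
  ]
}}

```text
t: 34.88
eef_pos: [0.439, 0.3328, 0.2662]
orientation: [0.0, 0.665, 0.746, -0.0]
wrist_force: [0.3, -0.1, -2.1]
gripper_width: 0.115
grip_force: 25.0
```

```bash
python3 -c "
from h import *
rep()"
```

```text
t 34.88 p [0.439  0.3328 0.2662] q [ 2.000e-04  6.654e-01  7.465e-01 -5.000e-04] yaw 6.57 F [ 0.3 -0.1 -2.1] w 10.0 g 25.0
```

>>> {"name": "move_arm", "arguments": {
  "steps": [
    [[0,0.003,-0.04],[0,0,0],1],
    [[0,0,-0.07],[0,0,0],1],
    [[0,0,-0.07],[0,0,0],1],
    [[0,0,-0.07],[0,0,0],1],
    [[0,0,-0.05],[0,0,0],1],
    [[0,0,-0.03],[0,0,0],1],
    [[0,0,-0.018],[0,0,0],1],
    [[0,0,-0.006],[0,0,0],1]
  ]
}}

```text
t: 35.88
eef_pos: [0.4389, 0.3354, 0.0894]
orientation: [0.0, 0.665, 0.747, 0.0]
wrist_force: [0.6, -0.3, -1.8]
gripper_width: 0.116
grip_force: 25.0
```

>>> {"name": "move_arm", "arguments": {
  "steps": [
    [[0,0,-0.003],[0,0,0],1],
    [[0,0,0],[0,0,0],1],
    [[0,0,0],[0,0,0],1]
  ]
}}

```text
t: 36.25
eef_pos: [0.439, 0.3358, 0.0886]
orientation: [0.0, 0.665, 0.747, 0.0]
wrist_force: [-0.3, 1.1, -2.8]
gripper_width: 0.113
grip_force: 25.0
```

```bash
python3 -c "
from h import *
rep()"
```

```text
t 36.25 p [0.439  0.3358 0.0886] q [2.000e-04 6.649e-01 7.469e-01 5.000e-04] yaw 6.64 F [-0.3  1.1 -2.8] w 9.9 g 25.0
```

>>> {"name": "move_arm", "arguments": {
  "steps": [
    [[0,-0.003,-0.003],[0,0,0],1],
    [[0,0,-0.003],[0,0,0],1],
    [[0,0,-0.001],[0,0,0],1],
    [[0,0,-0.001],[0,0,0],1],
    [[0,0,0],[0,0,0],1]
  ]
}}

```text
t: 36.88
eef_pos: [0.4389, 0.3341, 0.0848]
orientation: [0.0, 0.665, 0.747, 0.0]
wrist_force: [-2.3, -1.5, 5.7]
gripper_width: 0.112
grip_force: 25.0
```

```bash
python3 -c "
from h import *
rep()"
```

```text
t 36.88 p [0.4389 0.3341 0.0848] q [1.000e-04 6.650e-01 7.469e-01 1.000e-04] yaw 6.64 F [-2.3 -1.5  5.7] w 9.7 g 25.0
```

>>> {"name": "move_arm", "arguments": {
  "steps": [
    [[0,0,0],[0,0,0],0.5],
    [[0,0,0],[0,0,0],0],
    [[0,0,0],[0,0,0],0],
    [[0,0,0],[0,0,0],0],
    [[0,0,0.06],[0,0,0],0],
    [[0,0,0.1],[0,0,0],0],
    [[0,0,0.1],[0,0,0],0],
    [[0,-0.05,0.1],[0,0,0],0]
  ]
}}

```text
t: 37.88
eef_pos: [0.4385, 0.3096, 0.2656]
orientation: [-0.0, 0.664, 0.747, 0.0]
wrist_force: [0.7, -0.2, 0.5]
gripper_width: 0.501
grip_force: 0.0
```

>>> {"name": "move_arm", "arguments": {
  "steps": [
    [[0,-0.1,0.05],[0,0,0],0],
    [[0,-0.1,0],[0,0,0],0],
    [[0,-0.1,0],[0,0,0],0],
    [[0,-0.1,0],[0,0,0],0],
    [[0,-0.1,0],[0,0,0],0],
    [[0,-0.1,0],[0,0,0],0],
    [[0,0,0],[0,0,0],0],
    [[0,0,0],[0,0,0],0]
  ]
}}

```text
t: 38.88
eef_pos: [0.4387, 0.0094, 0.289]
orientation: [-0.0, 0.665, 0.747, 0.0]
wrist_force: [-0.9, -0.2, 1.3]
gripper_width: 0.503
grip_force: 0.0
```

```bash
python3 - <<'E'
from h import *
rep()
s=snap("top");t=snap("scene")
a=cv2.resize(s["frame"][130:300,100:450,::-1],None,fx=1.7,fy=1.7,interpolation=3)
b=cv2.resize(t["frame"][80:350,60:400,::-1],None,fx=1.1,fy=1.1,interpolation=3)
c=np.zeros((a.shape[0]+b.shape[0],600,3),np.uint8);c[:a.shape[0],:a.shape[1]]=a;c[a.shape[0]:,:b.shape[1]]=b
cv2.imwrite("pics/g6.png",c)
E
```

```text
t 38.88 p [0.4387 0.0094 0.289 ] q [-2.000e-04  6.653e-01  7.466e-01  3.000e-04] yaw 6.59 F [-0.9 -0.2  1.3] w 43.7 g 0.0
```

View pics/g6.png

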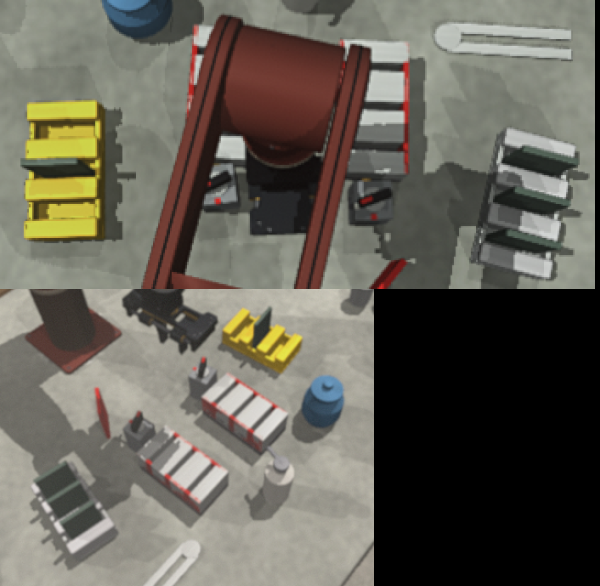

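Both warmers are empty and both knobs are off. Three slabs stand in the bare rack at (540,158), (532,200) and (525,240), and one in the yellow rack at (58,168). Handing in.

```bash
python3 -c "
from h import *
print(finish_job())"
```

```text
the job is handed in; nothing more can be done
None
```

The job is handed in: the left gas knob was on and is now off, its three hot slabs stand in the bare cooling rack, and the right warmer's one slab stands in the yellow carrying rack; no verdict came back.

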